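# Free a tight lens cell and pack it away

### The job

The lens cell is stuck tight in the port on top of the detector head: work it out by twisting it to and fro while pulling up gently, so that the head never comes up off its magnetic seat. Stand the cell upright on its narrow end in the open case (set it down, do not drop it), then shut the case's lid. Leave the hand meter, the screwdriver and the rail clamp where they are.

Things in the scene. Friction and masses are not known exactly. Their poses are not given: they have to be found in the camera images.
- cell_cap (a point): Middle of the cap of the loose lens cell (aluminium, 90 g, glass in its top). Ribbed round cap 40 mm in diameter, 24 mm tall; under it a barrel 26 mm in diameter, 18 mm long; 42 mm tall in all. This point is on the axis, 30 mm above the barrel's lower end. z: its axis, up. At the start the cap rests on the port's rim, this point 122 mm above the table. Grip the cap from above, any direction
- bench: Fixed aluminium rail, 196 x 90 mm, with a carrier, 40 mm high in all, that carries the detector head, a black block 85 x 80 x 50 mm whose top is 90 mm above the table. Origin under its centre, x along the rail, z up
- port (a point): Centre of the mouth of the port, a dark steel tube 39 mm across that stands 20 mm up from the head's top; mouth 110 mm above the table. It grips the whole barrel with about 30 N of sliding friction (varies), against the direction of sliding: a straight pull needs it all, but while the cell turns a small pull will do. 3 mm of lift per 1 rad of turn, to and fro, frees it; turning alone does not raise it
- head (a joint): Height of the detector head above its magnetic seat, in m: 0 seated. It cannot turn. It lifts straight up when pulled with more than about 14 N and drops back when released; more than 4 mm counts as pulled off
- case_floor (a point): Centre of the inner floor of the grey plastic case, 5 mm above the table. The case is fixed, outside 130 mm (its x) x 170 mm (its y) x 54 mm high, walls and floor 5 mm, one open space inside (120 x 160 mm). The lid's hinge is along its far (+x) upper edge. z up
- lid_hinge (a point): Middle of the hinge line of the case's lid (along the case's y), 65 mm from the case's centre in its +x and 54.5 mm above the table. It turns with the lid
- lid_edge (a point): Middle of the free edge of the case's lid, 130 mm from the hinge. The lid is a plate 130 x 170 x 6 mm, with a tab 50 mm wide that stands 14 mm out beyond the middle of this edge
- lid (a joint): Angle of the case's lid in rad: 0 shut (flat on the rim), 1.57 upright, more: leaning back away from the robot. It starts open at 1.75 to 1.9. A stiff hinge: it stays at any angle and takes no more than about 2 N at the free edge to move
- meter: Bystander: black hand meter 150 x 75 x 30 mm lying on its back; origin at the centre of its underside
- driver: Bystander: screwdriver 170 mm long lying on the table between the bench and the case, along the robot's x; origin under its middle
- clamp: Bystander: grey rail clamp 60 x 50 x 55 mm; origin at the centre of its underside
There are look-alikes about, which are no part of the job. Of the things that look like the part that bears cell_cap, the middle-sized one is meant.

How it is judged:
On the way, in this order (a step that is already met when the one before it is completed fails the run):
1. the cell is out of the port: its barrel is clear of the port's rim, above it (z of cell_cap in the frame of port above 0.032 m), for 0.1 s.
2. the cell stands upright on the case's floor, let go (x of cell_cap in the frame of case_floor between -0.06 and 0.06 m and y of cell_cap in the frame of case_floor between -0.08 and 0.08 m and z of cell_cap in the frame of case_floor below 0.034 m and angle between cell_cap's own z axis and vertical below 0.15 rad and contact force between cell and the fingers below 0.1 N), for 0.2 s.
3. the lid is shut (value of joint lid below 0.06 rad), for 0.2 s.
At the end, for the whole second after the job is handed in: The cell stands upright (within 0.15 rad) and at rest on the floor of the case, the lid is shut (within 0.06 rad), and the detector head is down on its seat (within 2 mm) (x of cell_cap in the frame of case_floor between -0.06 and 0.06 m and y of cell_cap in the frame of case_floor between -0.08 and 0.08 m and z of cell_cap in the frame of case_floor below 0.034 m and angle between cell_cap's own z axis and vertical below 0.15 rad and linear speed of cell below 0.02 m/s and value of joint lid below 0.06 rad and value of joint head below 0.002 m); the robot touches nothing.
It fails at once if the detector head is pulled more than 4 mm up off its magnetic seat (value of joint head above 0.004 m).
It fails at once if the cell is dropped: falls faster than 0.6 m/s (about 20 mm of free fall) out of the fingers (linear speed of cell above 0.6 m/s and contact force between cell and the fingers below 0.05 N).
It fails at once if the meter, the screwdriver or the clamp is moved more than 20 mm (distance of any of meter, driver, clamp from where it was at the start of the episode above 0.02 m).
It also fails if it takes over 64 s, if anything falls off the work surface, if the arm or the gripper's body presses on something with over 40 N, if the wrist force passes 120 N, or if a joint passes its speed limit or range.

### The arm

A 6-joint arm with a two-finger parallel gripper is mounted at the origin on the work surface. World frame = base frame: x ahead of the robot, y to its left, z up, the work surface at z = 0. Lengths are in m, angles in rad, forces in N, time in s.
With the tool pointing down it reaches from about 0.35 to 0.975 m from the base axis. Payload 4.9 kg.
Tool frame: the origin (TCP) lies on the centre line of the jaws, within the pads' length; the fingertips stand ctrl.nose_length ahead of it and the grasp point (between the pads) lies 2 mm behind it (ctrl.nose_length is the distance from the TCP to the fingertips, in m); z points along the fingers, y is the direction in which the jaws open and shut (so a half turn about z gives the same grasp; the last joint's range is limited). The gripper opens to 85 mm and grips with 20 to 120 N. Pads are 22 mm wide; open, the fingers measure 114 mm over their backs; the gripper's body (76 mm by 85 mm) begins 54 mm behind the grasp point. The pads swing forward as they close: fully open they stand 13 mm farther back than shut.
Start: joints at [-1.425, 0.053, 1.613, -0, 1.476, -0.119], TCP at [0.164, -0.603, 0.248] pointing down, gripper open.
Joint ranges: [-3.01, 3.01], [-1.01, 2.22], [0.06, 2.58], [-1.02, 4.17], [0.09, 2.62], [-3.14, 3.14]. Speed limits (rad/s): [2.57, 2.57, 3.14, 3.14, 3.14, 3.14].

### API

Orientations are given as a rotation vector (axis times angle).
In Python, from station import sensors, get_image, order, ctrl gives the robot as it stands.
- The arm moves only by the tool move_arm, never from a script. Its argument "increments" is a list of rows, each a list of 5 numbers: the shift along the tool's x, y, z in cm, then the turn about the tool's z in degrees, then the finger opening in cm, from 0 to 8.54. In form: [[dx, dy, dz, twist, gripper], ...]. A call has 1 to 5 rows; each row is the pose to reach, as a shift and turn from the pose commanded when the call began, along the tool's axes at that moment; what a row does not reach only later rows make up. A row lasts 1/8 s, in which the tool goes at most 62.5 mm and 10.7 degrees, less where a joint would pass 70% of its speed; a pose out of reach is approached as far as the arm can. A call with a gripper value outside its range is refused whole. The fingers move at their own pace and stop on an object; "newtons" is the grip in N (left out, the last holds). Time passes only in rows, so rows that repeat a pose let the fingers close. It gives the time, the measured TCP pose, the force and the opening at its end, in the units of the state.
- sensors.get_obs(): the state, without advancing time (a new reading comes with each control period).
- get_image(name): name is "scene" or "side" or "wrist"; returns a dict with "image" (400x640x3 uint8, red, green, blue), "K" (3x3 intrinsics, pixels), "D" ([k1, k2, p1, p2, k3] as OpenCV has them; the pictures are not rectified), "R" (3x3) and "t" (3): a world point X has camera coordinates R X + t. Camera axes: x right, y down, z forward; pixel columns grow to the right and rows downward; lengths in m; the calibration is good to about 2 mm. A picture is of the moment at which its call begins. There is no depth.
- order.finish_job(): hands the job in, once; it reports no verdict.
The state is a dict: "t": time; "q": joint angles; "dq": joint speeds; "effort": joint torques, N m; "tool_pos": TCP position; "tool_rot": TCP orientation; "contact_force": force on the tool from outside, world axes, zero at the start; "wrist_torque": the same for the moment, N m; "opening": finger opening in m.
Only numpy, scipy, OpenCV 4.12 (cv2) and the standard library are available. Lean on these libraries where they do the work, as an engineer would, in place of code of your own. Each camera call takes 0.05 s, during which the arm holds its last target.

## Working session

There is one attempt and no reset: what is moved stays moved. The work goes in short steps, Python scripts to look and compute and a tool call to move; the robot and the scene stay as the last step left them, time stands still between calls to the robot, and variables do not carry over. Pictures are saved under pics/ and viewed, and the job is handed in when it is done.

Besides the shell and the picture viewer there is one more tool, called after "Call:" by a JSON object that holds its "method" and its "body", one argument or row to a line. move_arm: Moves the arm, as the interface text tells. Its arguments: {"type":"object","properties":{"increments":{"type":"array"},"newtons":{"type":"number"}},"required":["increments"]}

```bash
ls; mkdir -p pics
python3 - <<'E'
from station import sensors,get_image,order,ctrl
import cv2,numpy as np
print(sensors.get_obs()); print(ctrl.nose_length, dir(ctrl))
for n in ["scene","side","wrist"]:
    d=get_image(n); cv2.imwrite(f"pics/{n}0.png",d["image"][:,:,::-1]); print(n,d["K"].round(1).tolist(),d["D"],d["R"].round(4).tolist(),d["t"])
    np.savez(f"{n}0.npz",**d)
E
```

```text
pics
{'t': 0.0, 'q': array([-1.42498812e+00,  5.33427883e-02,  1.61431244e+00,  1.01466241e-05,
        1.47595958e+00, -1.18977665e-01]), 'dq': array([ 0.00060265,  0.00024703, -0.00053366,  0.00034875,  0.00021814,
       -0.00162612]), 'effort': array([-8.27860072e-05, -3.93685842e+01, -3.70169699e+01, -1.51815393e-04,
        6.99008509e-03,  3.54837844e-06]), 'tool_pos': array([ 0.16349495, -0.60263026,  0.24706067]), 'tool_rot': array([-3.11209589e+00, -4.14442256e-01,  2.67299762e-05]), 'contact_force': array([ 0.26162124, -0.48077972,  0.50811582]), 'wrist_torque': array([-0.03651449,  0.02925126,  0.00131267]), 'opening': 0.08559854688416388}
0.017 ['MotionError', '__class__', '__delattr__', '__dict__', '__dir__', '__doc__', '__eq__', '__format__', '__ge__', '__getattribute__', '__getstate__', '__gt__', '__hash__', '__init__', '__init_subclass__', '__le__', '__lt__', '__module__', '__ne__', '__new__', '__reduce__', '__reduce_ex__', '__repr__', '__setattr__', '__sizeof__', '__str__', '__subclasshook__', '__weakref__', 'nose_length']
scene [[456.4, 0.0, 317.7], [0.0, 456.4, 208.1], [0.0, 0.0, 1.0]] [-0.11187036  0.          0.          0.          0.        ] [[0.4186, 0.908, 0.0199], [0.6192, -0.2693, -0.7377], [-0.6644, 0.3211, -0.6749]] [-0.29873195 -0.27753557  1.63346666]
side [[451.5, 0.0, 322.3], [0.0, 451.5, 202.3], [0.0, 0.0, 1.0]] [-0.0058964  0.         0.         0.         0.       ] [[0.9959, -0.0884, 0.0199], [-0.0354, -0.5815, -0.8127], [0.0834, 0.8087, -0.5823]] [-0.55525161  0.14520505  1.0438907 ]
wrist [[346.5, 0.0, 317.0], [0.0, 346.5, 201.2], [0.0, 0.0, 1.0]] [-0.07621469  0.          0.          0.          0.        ] [[0.2617, -0.9652, -0.0018], [-0.9303, -0.2527, 0.2657], [-0.2569, -0.0678, -0.964]] [-0.62337767 -0.0348234   0.37778038]
```

View pics/scene0.png

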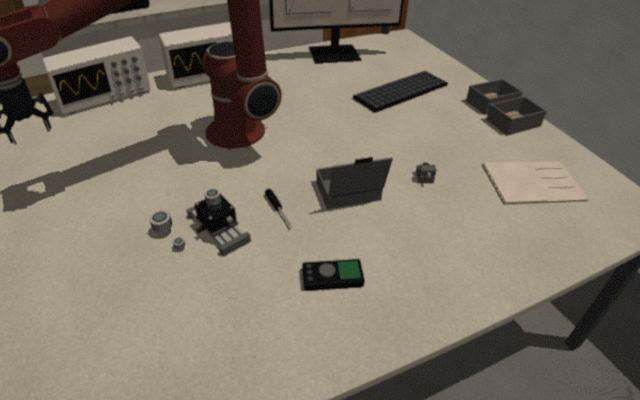

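View pics/side0.png

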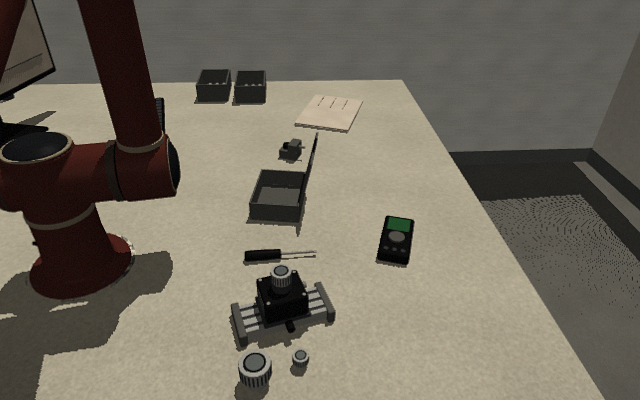

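View pics/wrist0.png

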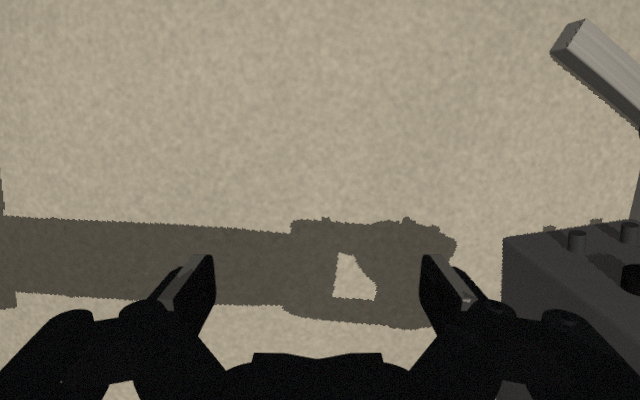

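The cell in the port (scene about (213,194), side about (281,270)) is the middle-sized one. The large and small look-alikes lie beside the bench. I'll enlarge the relevant parts.

```bash
cat > h.py <<'E'
import numpy as np,cv2
def load(n): return dict(np.load(n+'.npz'))
def ray(d,uv):
    p=cv2.undistortPoints(np.array([[uv]],float),d['K'],d['D'])[0,0]
    return -d['R'].T@d['t'], d['R'].T@np.array([p[0],p[1],1.])
def onz(d,uv,z):
    c,r=ray(d,uv); return c+r*(z-c[2])/r[2]
def tri(a,ua,b,ub):
    A=[];y=[]
    for d,u in ((a,ua),(b,ub)):
        c,r=ray(d,u); r/=np.linalg.norm(r); P=np.eye(3)-np.outer(r,r); A.append(P); y.append(P@c)
    x,res,_,_=np.linalg.lstsq(np.vstack(A),np.hstack(y),rcond=None); return x,res
def proj(d,X):
    return cv2.projectPoints(np.array([X],float),cv2.Rodrigues(d['R'])[0],d['t'],d['K'],d['D'])[0][0,0]
E
python3 - <<'E'
import cv2
a=cv2.imread('pics/scene0.png');b=cv2.imread('pics/side0.png')
c=cv2.resize(a[170:270,140:300],None,fx=5,fy=5,interpolation=cv2.INTER_CUBIC)
cv2.imwrite('pics/sc1.png',c)
cv2.imwrite('pics/sc2.png',cv2.resize(a[140:220,290:450],None,fx=5,fy=5,interpolation=cv2.INTER_CUBIC))
cv2.imwrite('pics/sd1.png',cv2.resize(b[235:355,220:350],None,fx=5,fy=5,interpolation=cv2.INTER_CUBIC))
cv2.imwrite('pics/sd2.png',cv2.resize(b[120:230,240:350],None,fx=5,fy=5,interpolation=cv2.INTER_CUBIC))
E
```

```text
(no output)
```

View pics/sc1.png

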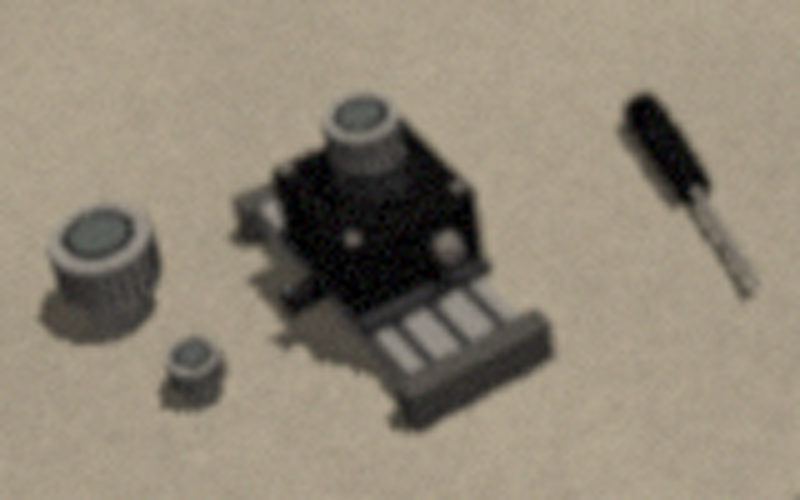

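View pics/sc2.png

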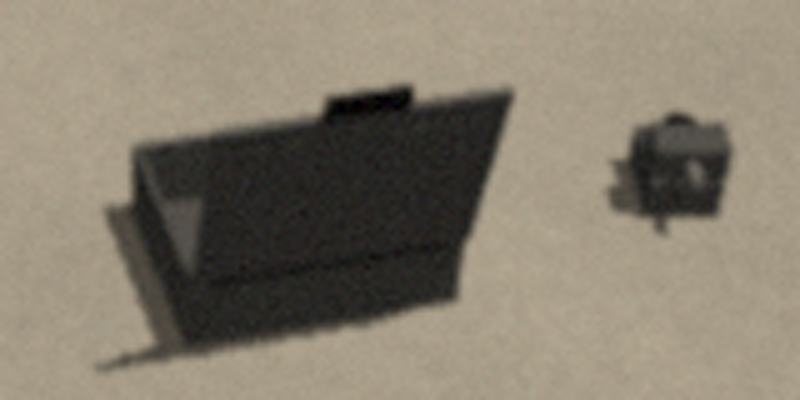

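View pics/sd1.png

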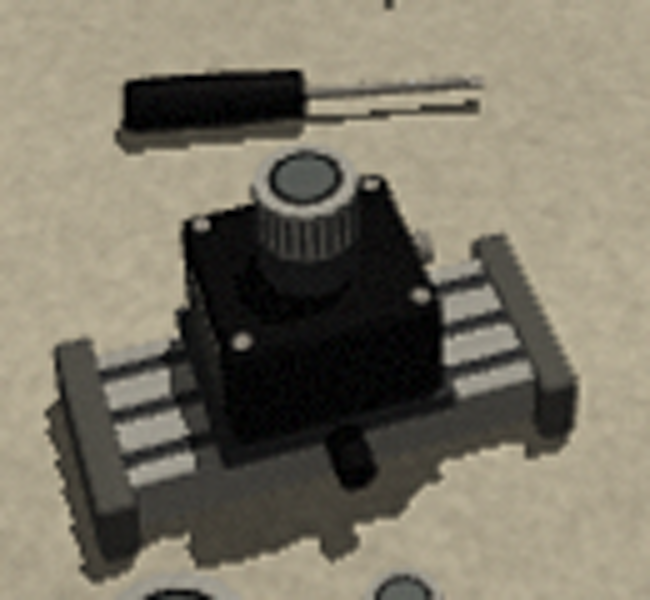

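View pics/sd2.png

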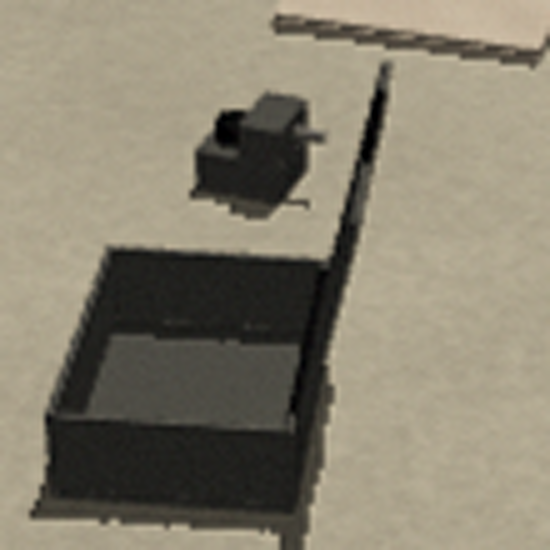

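Run:
```python
from h import *
from scipy.spatial.transform import Rotation as Ro
s=load('scene0');d=load('side0')
z=lambda o,f,p:((p[0]+.5)/f-.5+o[0],(p[1]+.5)/f-.5+o[1])
us=z((140,170),5,(360,113));ud=z((220,235),5,(306,179))
print('cap tri',tri(s,us,d,ud),onz(s,us,.134),onz(d,ud,.134))
o=(240,120)
for n,p,h in [('NL',(49,418),.054),('FL',(108,249),.054),('FR',(325,262),.054),('NR',(297,422),.054),('floorNL',(82,416),.005),('floorFL',(108,337),.005),('fFR',(301,345),.005)]:
    print(n,onz(d,z(o,5,p),h).round(4))
print('lid edge tab tri', tri(s,z((290,140),5,(370,98)),d,z(o,5,(384,65))))
# scene: lid outer corners & base corners of outer wall
for n,p,h in [('sc base L',(190,345),0),('sc base R',(457,298),0),('hinge L',(212,282),.054),('hinge R',(465,240),.054)]:
    print(n,onz(s,z((290,140),5,p),h).round(4))
for n,p,h in [('drv tip',(745,295),.005),('drv end',(640,100),.02)]:print(n,onz(s,z((140,170),5,p),h).round(3))
for n,p in [('clampL',(195,195)),('clampfar',(262,215)),('clampR',(305,170))]:print(n,onz(d,z(o,5,p),.0).round(3))
print(onz(d,(395,240),.03))
R=Ro.from_rotvec([-3.11209589e+00, -4.14442256e-01,  2.67e-05]).as_matrix();print(R.round(3))
```

```text
cap tri (array([ 0.45988038, -0.18881167,  0.13524797]), array([6.40362194e-07])) [ 0.4590749  -0.18900245  0.134     ] [ 0.45959736 -0.18679647  0.134     ]
NL [0.381  0.1471 0.054 ]
FL [0.4077 0.3122 0.054 ]
FR [0.5315 0.291  0.054 ]
NR [0.5082 0.1358 0.054 ]
floorNL [0.3926 0.2165 0.005 ]
floorFL [0.4053 0.2946 0.005 ]
fFR [0.5168 0.2797 0.005 ]
lid edge tab tri (array([0.56185569, 0.20013324, 0.21122735]), array([0.00032664]))
sc base L [0.5061 0.1275 0.    ]
sc base R [ 0.5327  0.2937 -0.    ]
hinge L [0.5157 0.1348 0.054 ]
hinge R [0.5408 0.2872 0.054 ]
drv tip [ 0.542 -0.01   0.005]
drv end [ 0.378 -0.011  0.02 ]
clampL [0.457 0.465 0.   ]
clampfar [0.499 0.437 0.   ]
clampR [0.53  0.493 0.   ]
[0.7342587  0.00623698 0.03      ]
[[ 0.965  0.262 -0.   ]
 [ 0.262 -0.965  0.002]
 [ 0.    -0.002 -1.   ]]
```

Call:
{"method": "move_arm", "body": {
  "increments": [
    [7,-5.5,0,0,8.5],
    [14,-11.5,0,0,8.5],
    [20,-16.5,0,0,8.5],
    [25,-20.5,0,0,8.5],
    [29,-24,0,0,8.5]
  ],
  "newtons": 80
}}

```text
t: 0.78
tool_pos: [0.3449, -0.3464, 0.2481]
tool_rot: [3.114, 0.414, 0.0]
contact_force: [0.7, -0.9, -0.4]
opening: 0.0852
```

Run:
```python
from h import *
from station import sensors,get_image
from scipy.spatial.transform import Rotation as Ro
w=get_image("wrist");np.savez('w1.npz',**w);cv2.imwrite('pics/w1.png',w['image'][:,:,::-1])
o=sensors.get_obs();print(o['t'],o['tool_pos'],o['tool_rot'],o['q'])
R=Ro.from_rotvec(o['tool_rot']).as_matrix();print(R.T@(np.array([.4595,-.188,.247])-o['tool_pos']))
print(proj(w,[.4595,-.188,.134]))
```

```text
0.825 [ 0.34831775 -0.34101546  0.24796671] [-3.1084751  -0.42336674 -0.00590449] [-0.930576   -0.28513147  1.92359823  0.00544114  1.50516929  0.3691286 ]
[ 0.14804759 -0.11770224  0.00206207]
[126.22918578 -26.18279485]
```

View pics/w1.png

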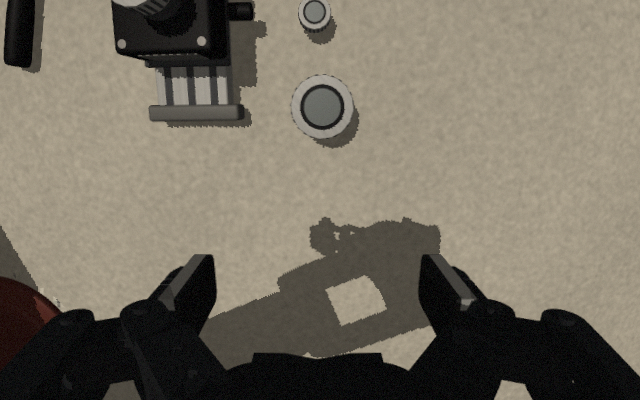

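Call:
{"method": "move_arm", "body": {
  "increments": [
    [4,-5,0,0,8.5],
    [7,-9,0,0,8.5],
    [8,-11,0,0,8.5],
    [8,-11,0,0,8.5]
  ]
}}

```text
t: 1.32
tool_pos: [0.3928, -0.2201, 0.2481]
tool_rot: [3.113, 0.419, -0.0]
contact_force: [-0.2, -1.2, 0.4]
opening: 0.0847
```

Run:
```python
from h import *
from station import sensors,get_image
from scipy.spatial.transform import Rotation as Ro
w=get_image("wrist");np.savez('w2.npz',**w);cv2.imwrite('pics/w2.png',w['image'][:,:,::-1])
o=sensors.get_obs();print(o['t'],o['tool_pos'],o['tool_rot'])
R=Ro.from_rotvec(o['tool_rot']).as_matrix();print(R.T@(np.array([.4595,-.188,.247])-o['tool_pos']))
print(proj(w,[.4595,-.188,.134]))
```

```text
1.375 [ 0.39261851 -0.22096498  0.24814734] [ 3.11346481e+00  4.16742219e-01 -3.95874505e-04]
[ 0.07319698 -0.01421566  0.00112094]
[298.04668929  96.81039868]
```

View pics/w2.png

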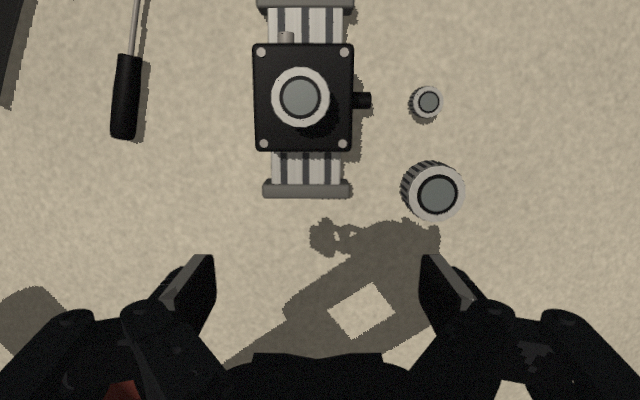

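The cap's top ring is centred at (300,97), within 2 px of the prediction. The fingers are aligned with the rail.

Run:
```python
from h import *
from scipy.spatial.transform import Rotation as Ro
w=load('w2');im=w['image'];g=cv2.cvtColor(im,cv2.COLOR_RGB2GRAY)
m=((g>75)).astype(np.uint8);m[:,:268]=0;m[:,333:]=0;m[:64]=0;m[130:]=0
c=max(cv2.findContours(m,cv2.RETR_EXTERNAL,cv2.CHAIN_APPROX_NONE)[0],key=cv2.contourArea)
e=cv2.fitEllipse(c);print(e)
p=onz(w,e[0],.134);print(p)
R=Ro.from_rotvec([3.1134,.4172,0]).as_matrix();P=np.array([.3926,-.2209,.248]);print(R.T@(p-P))
```

```text
((299.9434814453125, 96.50025939941406), (58.48183059692383, 59.92259979248047), 173.9228515625)
[ 0.46002485 -0.18916789  0.134     ]
[ 0.07340595 -0.01290249  0.1139918 ]
```

Call:
{"method": "move_arm", "body": {
  "increments": [
    [4.5,-0.8,0,0,8.5],
    [7.3,-1.3,0,0,8.5],
    [7.3,-1.3,4,0,8.5],
    [7.3,-1.3,8,0,8.5],
    [7.3,-1.3,9,0,8.5]
  ]
}}

```text
t: 2.0
tool_pos: [0.4578, -0.1896, 0.155]
tool_rot: [-3.111, -0.412, 0.008]
contact_force: [0.2, 0.6, 0.1]
opening: 0.0849
```

Run:
```python
from h import *
from station import sensors,get_image
for n in ['wrist','side']:
    w=get_image(n);cv2.imwrite(f'pics/{n}3.png',w['image'][:,:,::-1] if n=='wrist' else cv2.resize(w['image'][200:350,200:360,::-1],None,fx=4,fy=4))
o=sensors.get_obs();print(o['t'],o['tool_pos'],o['tool_rot'])
```

```text
2.1 [ 0.45893934 -0.1900587   0.15732999] [-3.11302928 -0.41248867  0.0031729 ]
```

View pics/wrist3.png

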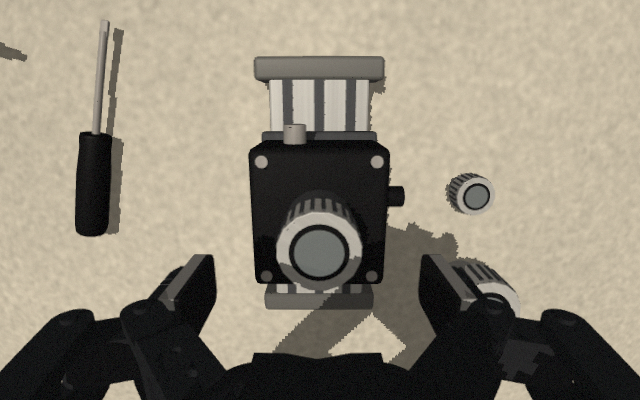

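View pics/side3.png

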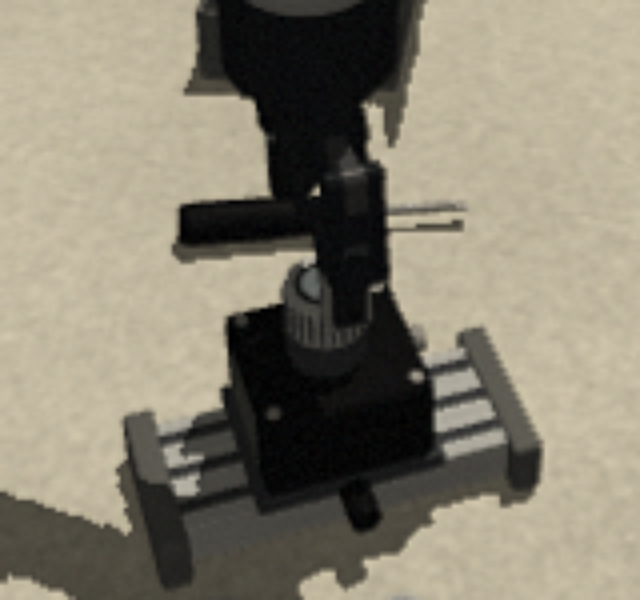

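Call:
{"method": "move_arm", "body": {
  "increments": [
    [0,0,1.6,0,8.5],
    [0,0,3.2,0,8.5],
    [0,0,3.2,0,6],
    [0,0,3.2,0,4.5],
    [0,0,3.2,0,3]
  ]
}}

```text
t: 2.72
tool_pos: [0.4601, -0.1897, 0.1272]
tool_rot: [3.113, 0.415, 0.001]
contact_force: [0.0, 0.1, 0.4]
opening: 0.0377
```

Call:
{"method": "move_arm", "body": {
  "increments": [
    [0,0,0,0,3],
    [0,0,0,0,3],
    [0,0,0,0,3]
  ],
  "newtons": 80
}}

```text
t: 3.1
tool_pos: [0.4602, -0.1897, 0.1272]
tool_rot: [3.113, 0.415, 0.002]
contact_force: [-0.4, 0.5, 5.0]
opening: 0.0376
```

Call:
{"method": "move_arm", "body": {
  "increments": [
    [0,0,0,10,3],
    [0,0,-0.04,20,3],
    [0,0,-0.09,30,3]
  ]
}}

```text
t: 3.48
tool_pos: [0.4599, -0.1896, 0.1272]
tool_rot: [3.114, -0.413, 0.001]
contact_force: [0.4, -0.4, -0.3]
opening: 0.038
```

Call:
{"method": "move_arm", "body": {
  "increments": [
    [0,0,-0.03,-10,3],
    [0,0,-0.08,-20,3],
    [0,0,-0.13,-30,3],
    [0,0,-0.18,-40,3],
    [0,0,-0.23,-50,3]
  ]
}}

```text
t: 4.1
tool_pos: [0.4598, -0.1895, 0.128]
tool_rot: [2.992, 0.956, 0.002]
contact_force: [3.8, -2.1, -7.2]
opening: 0.0376
```

Call:
{"method": "move_arm", "body": {
  "increments": [
    [0,0,0,10,3],
    [0,0,-0.03,20,3],
    [0,0,-0.07,30,3],
    [0,0,-0.12,40,3],
    [0,0,-0.17,50,3]
  ]
}}

```text
t: 4.72
tool_pos: [0.4596, -0.1894, 0.1295]
tool_rot: [3.114, -0.414, 0.001]
contact_force: [4.4, -2.4, -7.0]
opening: 0.0378
```

Call:
{"method": "move_arm", "body": {
  "increments": [
    [0,0,0,-10,3],
    [0,0,-0.04,-20,3],
    [0,0,-0.09,-30,3],
    [0,0,-0.14,-40,3],
    [0,0,-0.19,-50,3]
  ]
}}

```text
t: 5.35
tool_pos: [0.4598, -0.1896, 0.1314]
tool_rot: [2.992, 0.956, 0.002]
contact_force: [4.3, -3.0, -6.0]
opening: 0.0378
```

Run:
```python
from h import *
from station import sensors,get_image
n='side'
w=get_image(n);np.savez('side4.npz',**w)
cv2.imwrite(f'pics/{n}4.png',cv2.resize(w['image'][200:350,200:360,::-1],None,fx=4,fy=4))
o=sensors.get_obs();print(o['t'],o['tool_pos'],o['contact_force'],o['wrist_torque'],o['q'])
```

```text
5.4 [ 0.45980965 -0.1896556   0.13153258] [ 3.94997325 -3.45333907 -5.30495387] [-0.42075141 -0.72880919  0.17893257] [-5.40956790e-01 -1.55467702e-01  2.01468267e+00  2.40127788e-05
  1.28101387e+00  4.06182871e-01]
```

View pics/side4.png

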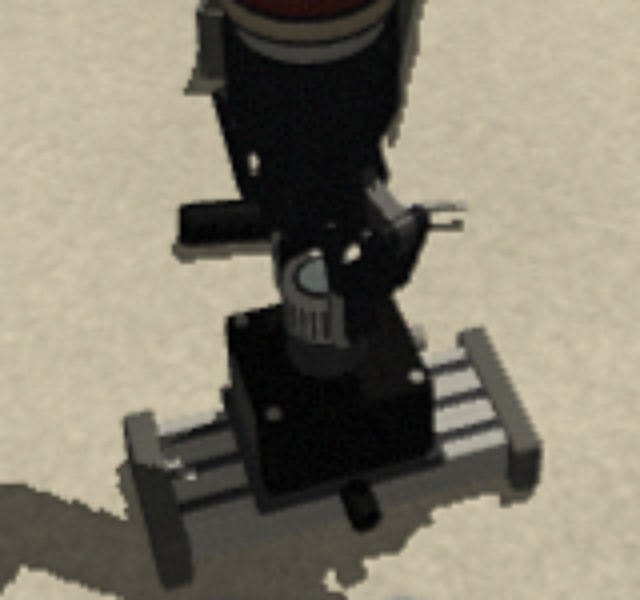

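The head's corner screws have not moved ((240,321), (274,413), (416,376)), so it is still seated while the cell rises. I'll carry on.

Call:
{"method": "move_arm", "body": {
  "increments": [
    [0,0,0,10,3],
    [0,0,-0.05,20,3],
    [0,0,-0.1,30,3],
    [0,0,-0.15,40,3],
    [0,0,-0.2,50,3]
  ]
}}

```text
t: 6.02
tool_pos: [0.4597, -0.1895, 0.1336]
tool_rot: [3.114, -0.414, 0.001]
contact_force: [4.3, -1.4, -6.9]
opening: 0.038
```

Call:
{"method": "move_arm", "body": {
  "increments": [
    [0,0,0,-10,3],
    [0,0,-0.05,-20,3],
    [0,0,-0.1,-30,3],
    [0,0,-0.15,-40,3],
    [0,0,-0.2,-50,3]
  ]
}}

```text
t: 6.65
tool_pos: [0.4598, -0.1896, 0.1355]
tool_rot: [2.991, 0.956, 0.002]
contact_force: [5.4, -2.9, -7.4]
opening: 0.0378
```

Call:
{"method": "move_arm", "body": {
  "increments": [
    [0,0,0,10,3],
    [0,0,-0.05,20,3],
    [0,0,-0.1,30,3],
    [0,0,-0.15,40,3],
    [0,0,-0.2,50,3]
  ]
}}

```text
t: 7.28
tool_pos: [0.4596, -0.1895, 0.1374]
tool_rot: [3.114, -0.414, 0.001]
contact_force: [3.9, -2.1, -6.9]
opening: 0.0377
```

Call:
{"method": "move_arm", "body": {
  "increments": [
    [0,0,0,-10,3],
    [0,0,-0.05,-20,3],
    [0,0,-0.1,-30,3],
    [0,0,-0.15,-40,3],
    [0,0,-0.2,-50,3]
  ]
}}

```text
t: 7.9
tool_pos: [0.4598, -0.1896, 0.1394]
tool_rot: [2.992, 0.956, 0.002]
contact_force: [4.5, -2.8, -6.7]
opening: 0.0378
```

Run:
```python
from h import *
from station import sensors,get_image
n='side'
w=get_image(n)
cv2.imwrite(f'pics/{n}5.png',cv2.resize(w['image'][200:350,200:360,::-1],None,fx=4,fy=4))
```

```text
(no output)
```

View pics/side5.png

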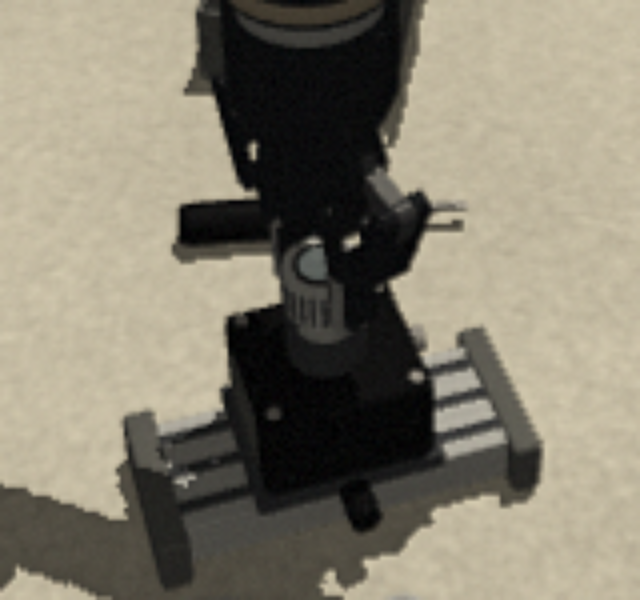

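The head is still seated (its screws show in the same places). The cap's top has risen from about row 275 to about row 263, so the cell is rising with the tool. Next I'll do more twist strokes.

Call:
{"method": "move_arm", "body": {
  "increments": [
    [0,0,0,10,3],
    [0,0,-0.05,20,3],
    [0,0,-0.1,30,3],
    [0,0,-0.15,40,3],
    [0,0,-0.2,50,3]
  ]
}}

```text
t: 8.57
tool_pos: [0.4594, -0.1894, 0.1424]
tool_rot: [-3.114, 0.415, 0.001]
contact_force: [0.2, -0.2, -1.5]
opening: 0.0376
```

Call:
{"method": "move_arm", "body": {
  "increments": [
    [0,0,0,-10,3],
    [0,0,-0.05,-20,3],
    [0,0,-0.1,-30,3],
    [0,0,-0.15,-40,3],
    [0,0,-0.2,-50,3]
  ]
}}

```text
t: 9.2
tool_pos: [0.4592, -0.1892, 0.1442]
tool_rot: [-2.991, -0.957, 0.002]
contact_force: [-0.1, -0.1, -2.0]
opening: 0.0376
```

Call:
{"method": "move_arm", "body": {
  "increments": [
    [0,0,0,10,3],
    [0,0,-0.05,20,3],
    [0,0,-0.1,30,3],
    [0,0,-0.15,40,3],
    [0,0,-0.2,50,3]
  ]
}}

```text
t: 9.82
tool_pos: [0.4592, -0.1892, 0.1462]
tool_rot: [-3.113, 0.415, 0.002]
contact_force: [-0.4, 0.9, -1.3]
opening: 0.0377
```

Call:
{"method": "move_arm", "body": {
  "increments": [
    [0,0,0,-10,3],
    [0,0,-0.05,-20,3],
    [0,0,-0.1,-30,3],
    [0,0,-0.15,-40,3],
    [0,0,-0.2,-50,3]
  ]
}}

```text
t: 10.45
tool_pos: [0.4592, -0.1892, 0.1482]
tool_rot: [-2.991, -0.957, 0.001]
contact_force: [-0.4, 0.0, -0.7]
opening: 0.0377
```

The force is down to the cell's own weight, so it is free. I'll lift carefully.

Call:
{"method": "move_arm", "body": {
  "increments": [
    [0,0,-0.2,10,3],
    [0,0,-0.5,20,3],
    [0,0,-1,30,3],
    [0,0,-2,40,3],
    [0,0,-3.5,44,3]
  ]
}}

```text
t: 11.08
tool_pos: [0.4588, -0.189, 0.1829]
tool_rot: [-3.131, 0.247, 0.004]
contact_force: [0.8, 0.3, -1.2]
opening: 0.0375
```

Run:
```python
from h import *
from station import sensors,get_image
for n in ['side','scene']:
    w=get_image(n)
    c=w['image'][180:350,200:360,::-1] if n=='side' else w['image'][120:270,140:300,::-1]
    cv2.imwrite(f'pics/{n}6.png',cv2.resize(c,None,fx=3.5,fy=3.5))
o=sensors.get_obs();print(o['t'],o['tool_pos'],o['tool_rot'],o['contact_force'])
```

```text
11.175 [ 0.46026578 -0.18982595  0.18515351] [ 3.13123573 -0.24196716  0.00315007] [ 0.84992916  0.07117529 -0.67025598]
```

View pics/side6.png

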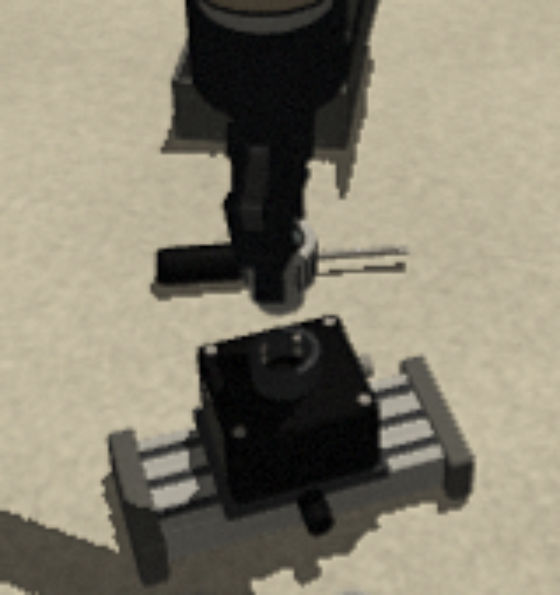

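View pics/scene6.png

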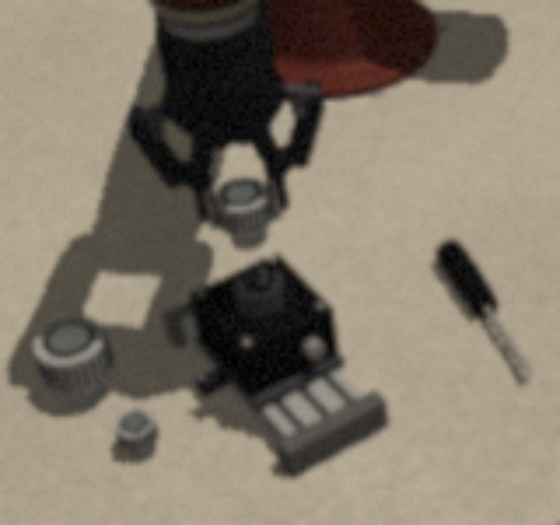

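The cell is out and upright in the fingers. The port is empty and the head is seated. Next is the case.

Call:
{"method": "move_arm", "body": {
  "increments": [
    [-1.5,-5,-1,0,3],
    [-3,-10,-2,0,3],
    [-5,-16,-2,0,3],
    [-7,-22,-2,0,3],
    [-9,-28,-2,0,3]
  ]
}}

```text
t: 11.8
tool_pos: [0.4131, 0.1005, 0.2031]
tool_rot: [-3.132, 0.241, 0.0]
contact_force: [0.0, 0.3, -0.9]
opening: 0.0381
```

Call:
{"method": "move_arm", "body": {
  "increments": [
    [-1.5,-5,0,0,3],
    [-3,-9,0,0,3],
    [-3,-11,0,0,3],
    [-3,-11,0,0,3]
  ]
}}

```text
t: 12.3
tool_pos: [0.4006, 0.2129, 0.203]
tool_rot: [3.132, -0.236, -0.003]
contact_force: [-1.0, 0.3, -1.7]
opening: 0.0376
```

Run:
```python
from h import *
from station import sensors,get_image
for n in ['wrist','side']:
    w=get_image(n);np.savez(n+'7.npz',**w)
    c=w['image'][:,:,::-1] if n=='wrist' else cv2.resize(w['image'][60:240,190:370,::-1],None,fx=3.3,fy=3.3)
    cv2.imwrite(f'pics/{n}7.png',c)
o=sensors.get_obs();print(o['t'],o['tool_pos'],o['tool_rot'],o['contact_force'])
```

```text
12.4 [0.4009489  0.21163708 0.20320966] [ 3.13136496e+00 -2.40701830e-01 -2.12885280e-03] [-0.48670229  0.03951488 -0.63758007]
```

View pics/wrist7.png

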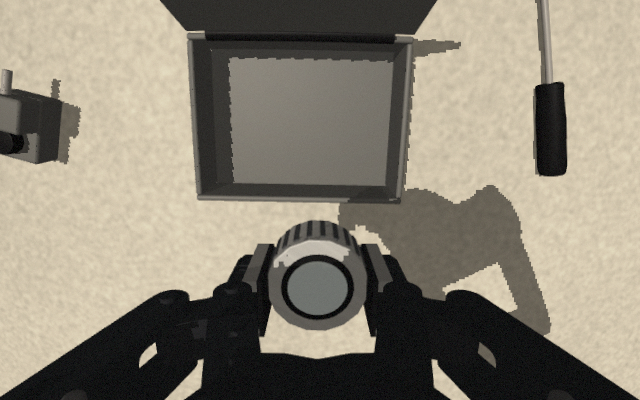

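View pics/side7.png

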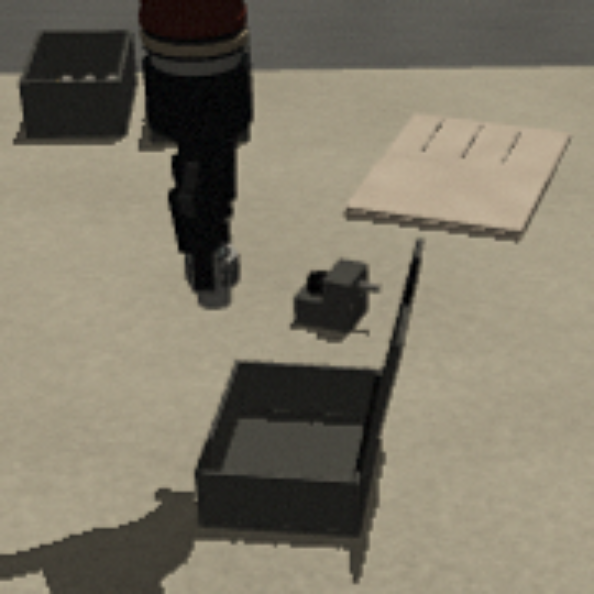

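The wrist view shows the case rim corners at about (198,197), (401,203), (412,42) and (190,36). The lid stands behind at the top. The cell is held well, and the case is aligned with the tool.

Run:
```python
from h import *
from station import sensors
from scipy.spatial.transform import Rotation as Ro
w=load('wrist7');pts=np.array([onz(w,p,.054) for p in [(198,198),(401,203),(412,40),(189,36)]]);print(pts.round(4),pts.mean(0))
e=np.diff(np.vstack([pts,pts[:1]]),axis=0);print(np.linalg.norm(e,axis=1),np.degrees(np.arctan2(e[:,1],e[:,0])))
o=sensors.get_obs();R=Ro.from_rotvec(o['tool_rot']).as_matrix();c=pts.mean(0);print(R.T@(np.array([c[0],c[1],.04])-o['tool_pos']))
# floor near-edge / right edges
print(np.array([onz(w,p,.005) for p in [(386,185),(392,62)]]))
d=load('side7')
```

```text
[[0.4089 0.3113 0.054 ]
 [0.3795 0.1462 0.054 ]
 [0.5036 0.1262 0.054 ]
 [0.5318 0.2895 0.054 ]] [0.45596573 0.21831338 0.054     ]
[0.16768326 0.12570779 0.16574697 0.12482432] [-100.10594225   -9.15706024   80.19352604  169.95979243]
[ 0.05355831 -0.01518418  0.163125  ]
[[0.38397956 0.14879001 0.005     ]
 [0.49421006 0.13190531 0.005     ]]
```

Run:
```python
from h import *
from scipy.spatial.transform import Rotation as Ro
w=load('wrist7');C=-w['R'].T@w['t'];R=Ro.from_rotvec([3.13136,-.2407,-.002]).as_matrix()
print(C,R.T@(C-np.array([.401,.2116,.2032])))
s=load('scene0')
z=lambda o,f,p:((p[0]+.5)/f-.5+o[0],(p[1]+.5)/f-.5+o[1])
d=load('side0')
# lid angle: edge line known: y' plane; intersect side-view tab top ray with vertical plane through case centre y
c=np.array([.457,.217]);yaw=np.radians(-9.3);ax=np.array([np.cos(yaw),np.sin(yaw)]);ay=np.array([-ax[1],ax[0]])
for dd,p in((s,z((290,140),5,(370,90))),):
    cc,r=ray(dd,p)
    t=(0-(cc[:2]-c)@ay)/(r[:2]@ay);X=cc+t*r;print('tab tip scene',X,(X[:2]-c)@ax)
cc,r=ray(d,z((240,120),5,(386,63)));
for yy in(-.025,0,.025,.085):
    t=(yy-(cc[:2]-c)@ay)/(r[:2]@ay);X=cc+t*r;print('side',yy,X,(X[:2]-c)@ax, np.degrees(np.arctan2(X[2]-.0545,(X[:2]-c)@ax-.065)))
```

```text
[0.46669986 0.20326849 0.32798976] [ 0.06605235 -0.00167144 -0.12487058]
tab tip scene [0.55657643 0.20069373 0.19731848] 0.10090272279434909
side -0.025 [0.55506754 0.17560784 0.23782281] 0.10346764792708962 78.14924399058421
side 0 [0.5572002  0.20059159 0.22515675] 0.10153480567395853 77.91631688936818
side 0.025 [0.55933286 0.22557534 0.21249068] 0.09960196342082732 77.64655012507012
side 0.085 [0.56445124 0.28553633 0.18209213] 0.09496314201331253 76.78438916851287
```

Call:
{"method": "move_arm", "body": {
  "increments": [
    [2.4,-1,0,0,3],
    [3.4,-1.5,3,0,3],
    [3.4,-1.5,7,0,3],
    [3.4,-1.5,11,0,3],
    [3.4,-1.5,14,0,3]
  ]
}}

```text
t: 13.02
tool_pos: [0.4365, 0.2201, 0.062]
tool_rot: [3.131, -0.244, -0.003]
contact_force: [0.4, 0.4, -1.5]
opening: 0.0382
```

Call:
{"method": "move_arm", "body": {
  "increments": [
    [0,0,0.3,0,3],
    [0,0,0.7,0,3],
    [0,0,1,0,3],
    [0,0,1.3,0,3],
    [0,0,1.3,0,3]
  ]
}}

```text
t: 13.65
tool_pos: [0.4374, 0.2218, 0.0514]
tool_rot: [-3.132, 0.242, -0.001]
contact_force: [-0.3, -0.8, -1.2]
opening: 0.0376
```

Run:
```python
from h import *
from station import sensors,get_image
for n in ['wrist','side']:
    w=get_image(n);np.savez(n+'8.npz',**w)
    c=w['image'][:,:,::-1] if n=='wrist' else cv2.resize(w['image'][60:240,190:370,::-1],None,fx=3.3,fy=3.3)
    cv2.imwrite(f'pics/{n}8.png',c)
o=sensors.get_obs();print(o['t'],o['tool_pos'],o['tool_rot'],o['contact_force'])
```

```text
13.75 [0.43738815 0.22184144 0.0513902 ] [-3.13212035e+00  2.41430394e-01 -6.84453290e-04] [-0.01160625 -0.83999189 -0.90345927]
```

View pics/wrist8.png

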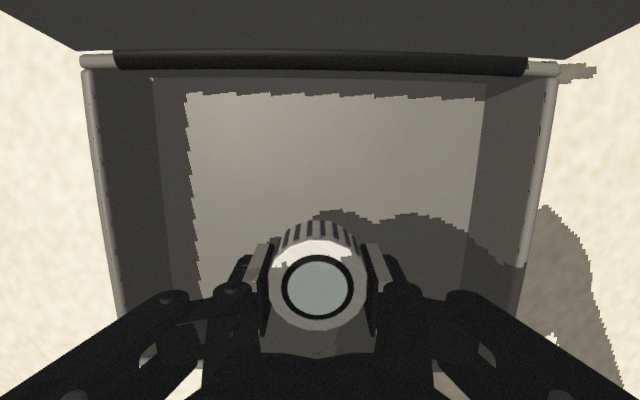

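View pics/side8.png

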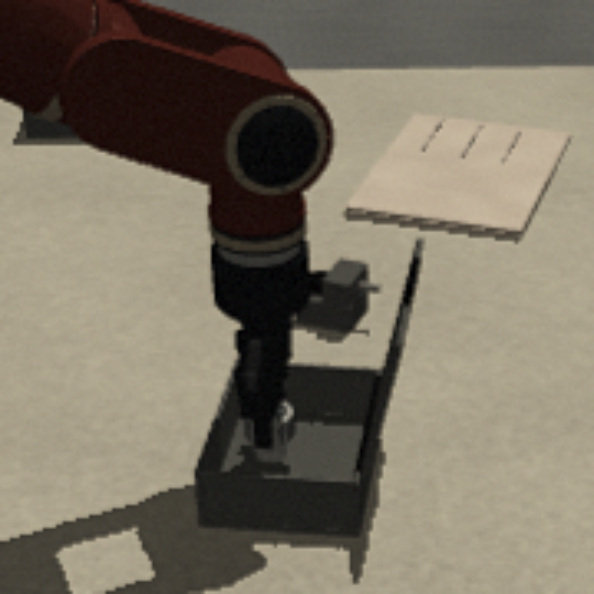

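The cell is inside the case, clear of the walls and of the lid. I'll lower it slowly until it touches.

Call:
{"method": "move_arm", "body": {
  "increments": [
    [0,0,0.2,0,3],
    [0,0,0.4,0,3],
    [0,0,0.6,0,3],
    [0,0,0.7,0,3],
    [0,0,0.8,0,3]
  ]
}}

```text
t: 14.38
tool_pos: [0.4372, 0.2217, 0.043]
tool_rot: [3.132, -0.242, -0.0]
contact_force: [-0.6, 0.1, -1.0]
opening: 0.0374
```

Call:
{"method": "move_arm", "body": {
  "increments": [
    [0,0,0.1,0,3],
    [0,0,0.2,0,3],
    [0,0,0.25,0,3]
  ]
}}

```text
t: 14.75
tool_pos: [0.4372, 0.2217, 0.0405]
tool_rot: [3.132, -0.242, -0.0]
contact_force: [-0.5, 0.3, -0.0]
opening: 0.0374
```

Call:
{"method": "move_arm", "body": {
  "increments": [
    [0,0,0.05,0,3],
    [0,0,0.1,0,3],
    [0,0,0.1,0,3]
  ]
}}

```text
t: 15.12
tool_pos: [0.4374, 0.2218, 0.0403]
tool_rot: [3.132, -0.242, -0.0]
contact_force: [-2.8, -1.4, 5.4]
opening: 0.0374
```

It made contact at 0.0403 m, against 0.0402 m predicted. I'll release.

Call:
{"method": "move_arm", "body": {
  "increments": [
    [0,0,-0.05,0,3.9],
    [0,0,-0.05,0,4.4],
    [0,0,-0.05,0,5],
    [0,0,-0.05,0,5.5],
    [0,0,-0.05,0,5.5]
  ]
}}

```text
t: 15.75
tool_pos: [0.4373, 0.2217, 0.0401]
tool_rot: [3.132, -0.242, 0.0]
contact_force: [0.3, 0.1, 0.0]
opening: 0.0548
```

Run:
```python
from h import *
from station import sensors,get_image
w=get_image('wrist');cv2.imwrite(f'pics/w9.png',w['image'][:,:,::-1])
o=sensors.get_obs();print(o['t'],o['tool_pos'],o['opening'],o['contact_force'])
```

```text
15.8 [0.43724688 0.22173344 0.0400852 ] 0.05503816949007458 [-0.61240886  0.67597621 -0.15194431]
```

View pics/w9.png

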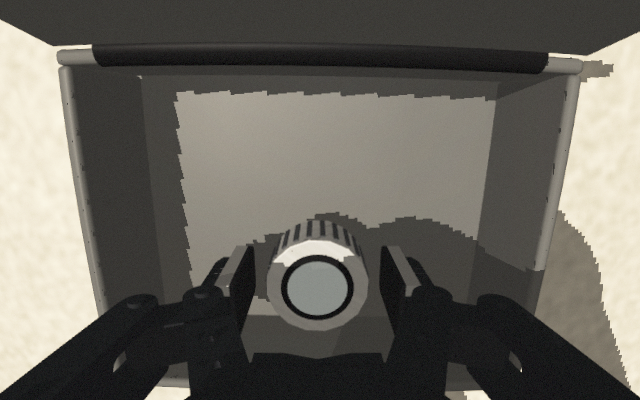

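Released, and the cell stands upright on its own. I'll go straight up.

Call:
{"method": "move_arm", "body": {
  "increments": [
    [0,0,-1.5,0,5.5],
    [0,0,-4,0,5.5],
    [0,0,-10,0,5.5],
    [0,0,-16,0,5.5],
    [0,0,-22,0,5.5]
  ]
}}

```text
t: 16.42
tool_pos: [0.437, 0.2216, 0.2634]
tool_rot: [-3.132, 0.242, -0.003]
contact_force: [0.5, 0.5, -1.2]
opening: 0.0548
```

Run:
```python
from h import *
from station import sensors,get_image
from scipy.spatial.transform import Rotation as Ro
for n in ['wrist','side']:
    w=get_image(n);np.savez(n+'10.npz',**w)
    c=w['image'][:,:,::-1] if n=='wrist' else cv2.resize(w['image'][60:240,190:370,::-1],None,fx=3.3,fy=3.3)
    cv2.imwrite(f'pics/{n}10.png',c)
o=sensors.get_obs();print(o['t'],o['tool_pos'],o['tool_rot'],o['contact_force'])
R=Ro.from_rotvec(o['tool_rot']).as_matrix();c=np.array([.457,.217]);ax=np.array([.987,-.162])
for x,z in [(.14,.262),(.14,.20)]:
    p=np.append(c+x*ax,z);print(x,z,R.T@(p-o['tool_pos']))
```

```text
16.525 [0.44075969 0.22294275 0.27070756] [-3.12566499  0.2410675  -0.02449723] [ 0.00448229  0.24465863 -0.08839407]
0.14 0.262 [0.1568342  0.00468204 0.01103761]
0.14 0.2 [0.15589939 0.0051614  0.07302871]
```

View pics/wrist10.png

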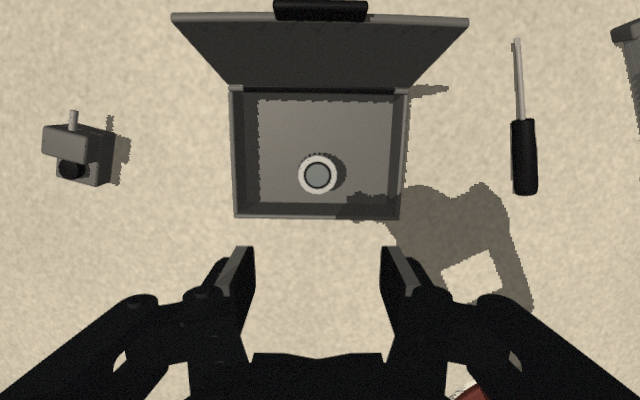

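View pics/side10.png

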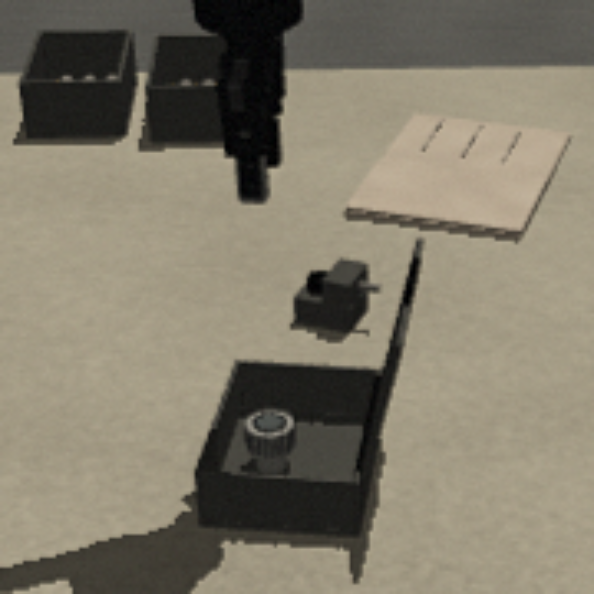

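The cell stands upright in the case: wrist view (317,174), side view (270,435). The lid is untouched. I'll close the fingers and pass over the lid to get behind it.

Call:
{"method": "move_arm", "body": {
  "increments": [
    [4,0.1,0,0,1],
    [10,0.3,0,0,0],
    [16,0.5,0,0,0],
    [16,0.5,0,0,0],
    [16,0.5,0,0,0]
  ],
  "newtons": 40
}}

```text
t: 17.15
tool_pos: [0.5943, 0.1922, 0.2601]
tool_rot: [-3.132, 0.242, 0.001]
contact_force: [-0.1, -0.3, 0.2]
opening: 0.0001
```

Run:
```python
from h import *
from station import sensors,get_image
for n in ['side']:
    w=get_image(n)
    cv2.imwrite(f'pics/{n}11.png',cv2.resize(w['image'][60:240,190:370,::-1],None,fx=3.3,fy=3.3))
o=sensors.get_obs();print(o['t'],o['tool_pos'],o['tool_rot'],o['contact_force'],o['opening'])
print((o['tool_pos'][:2]-[.457,.217])@[.987,-.162],(o['tool_pos'][:2]-[.457,.217])@[.162,.987])
```

```text
17.2 [0.5939006  0.19246286 0.26058581] [-3.13207776e+00  2.41159452e-01 -1.87239438e-04] [-0.65976735  0.20235716 -0.04777486] 0.0004811959838100332
0.13909591178579003 -0.0020402618805619895
```

View pics/side11.png

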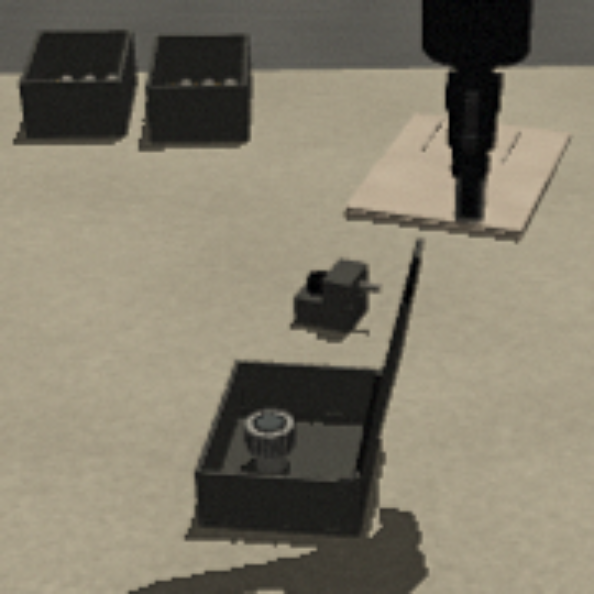

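The fingertips are beyond the lid's far face and above it. I'll go down behind it and push towards the robot.

Call:
{"method": "move_arm", "body": {
  "increments": [
    [0,0,3,0,0],
    [0,0,6,0,0],
    [0,0,6.5,0,0],
    [-1.5,0,6.5,0,0],
    [-2.5,0,6.5,0,0]
  ]
}}

```text
t: 17.82
tool_pos: [0.5694, 0.1966, 0.1972]
tool_rot: [-3.131, 0.241, -0.004]
contact_force: [-0.6, -0.4, 1.0]
opening: 0.0001
```

Call:
{"method": "move_arm", "body": {
  "increments": [
    [-0.8,0,0,0,0],
    [-1.6,0,0,0,0],
    [-2.4,0,0,0,0],
    [-3.2,0,0.1,0,0]
  ]
}}

```text
t: 18.32
tool_pos: [0.5379, 0.201, 0.1942]
tool_rot: [-3.132, 0.242, -0.0]
contact_force: [0.8, -0.4, 0.2]
opening: 0.0001
```

Run:
```python
from h import *
from station import sensors,get_image
for n in ['side']:
    w=get_image(n)
    cv2.imwrite(f'pics/{n}12.png',cv2.resize(w['image'][60:240,190:370,::-1],None,fx=3.3,fy=3.3))
o=sensors.get_obs();print(o['t'],o['tool_pos'],o['tool_rot'],o['contact_force'],o['opening'])
print((o['tool_pos'][:2]-[.457,.217])@[.987,-.162],(o['tool_pos'][:2]-[.457,.217])@[.162,.987])
```

```text
18.375 [0.53692981 0.20120429 0.19377798] [ 3.13221642e+00 -2.41253198e-01 -1.82110375e-03] [ 0.15378543  0.8756138  -0.34744736] -0.00013951276994689395
0.08144962508877751 -0.0026417395011938023
```

View pics/side12.png

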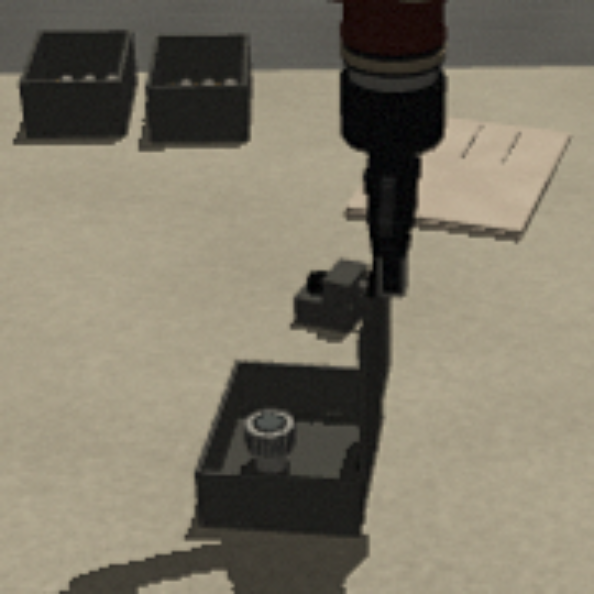

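The lid is about upright now. I'll follow its arc down.

Call:
{"method": "move_arm", "body": {
  "increments": [
    [-1.3,0,0.6,0,0],
    [-2.7,0,1.3,0,0],
    [-4,0,1.8,0,0],
    [-5.4,0,2.3,0,0],
    [-6.6,0,3.1,0,0]
  ]
}}

```text
t: 19.0
tool_pos: [0.472, 0.2113, 0.1628]
tool_rot: [-3.132, 0.241, -0.0]
contact_force: [0.8, 0.3, 0.8]
opening: -0.0003
```

Run:
```python
from h import *
from station import sensors,get_image
for n in ['side']:
    w=get_image(n)
    cv2.imwrite(f'pics/{n}13.png',cv2.resize(w['image'][60:240,190:370,::-1],None,fx=3.3,fy=3.3))
o=sensors.get_obs();print(o['t'],o['tool_pos'],o['tool_rot'],o['contact_force'],o['opening'])
print((o['tool_pos'][:2]-[.457,.217])@[.987,-.162],(o['tool_pos'][:2]-[.457,.217])@[.162,.987])
```

```text
19.05 [0.47018364 0.21134418 0.16115889] [ 3.1317685  -0.24069058 -0.00534728] [-0.43702256  0.48762228 -0.30742473] -5.016348781889357e-05
0.013928494485432527 -0.003446544182534693
```

View pics/side13.png

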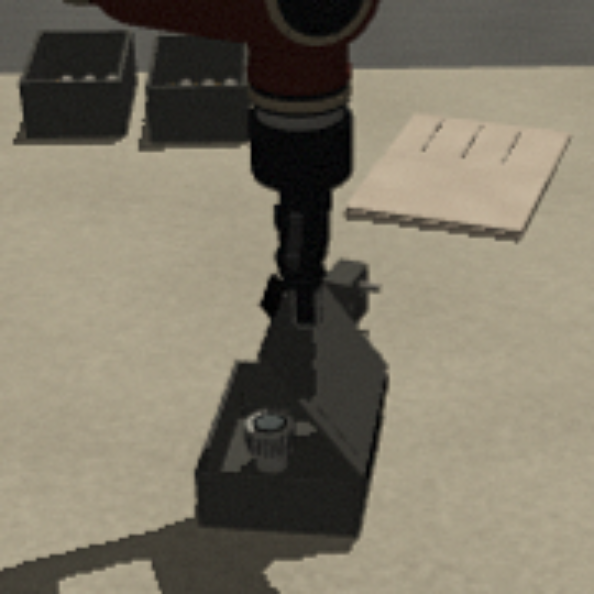

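Call:
{"method": "move_arm", "body": {
  "increments": [
    [-1.2,0,0.9,0,0],
    [-2.3,0,1.9,0,0],
    [-3.1,0,3,0,0],
    [-3.8,0,4.2,0,0],
    [-4.3,0,5.5,0,0]
  ]
}}

```text
t: 19.68
tool_pos: [0.43, 0.2177, 0.1071]
tool_rot: [3.132, -0.242, -0.001]
contact_force: [0.5, 0.5, 1.0]
opening: -0.0004
```

Call:
{"method": "move_arm", "body": {
  "increments": [
    [-0.3,0,1,0,0],
    [-0.6,0,2,0,0],
    [-0.6,0,2.6,0,0],
    [-0.6,0,2.9,0,0]
  ]
}}

```text
t: 20.18
tool_pos: [0.4245, 0.2185, 0.0787]
tool_rot: [3.132, -0.242, -0.001]
contact_force: [-1.0, -0.8, 0.1]
opening: 0.0
```

Call:
{"method": "move_arm", "body": {
  "increments": [
    [0,0,0.15,0,0],
    [0,0,0.3,0,0],
    [0,0,0.3,0,0]
  ]
}}

```text
t: 20.55
tool_pos: [0.4249, 0.2187, 0.0774]
tool_rot: [3.132, -0.242, -0.001]
contact_force: [-4.5, -2.1, 7.5]
opening: -0.0002
```

Run:
```python
from h import *
from station import sensors,get_image
for n in ['side']:
    w=get_image(n)
    cv2.imwrite(f'pics/{n}14.png',cv2.resize(w['image'][90:240,210:360,::-1],None,fx=4,fy=4))
o=sensors.get_obs();print(o['t'],o['tool_pos'],o['contact_force'])
```

```text
20.6 [0.42487594 0.21865597 0.07743984] [-2.43192551 -0.6256988   7.09704888]
```

View pics/side14.png

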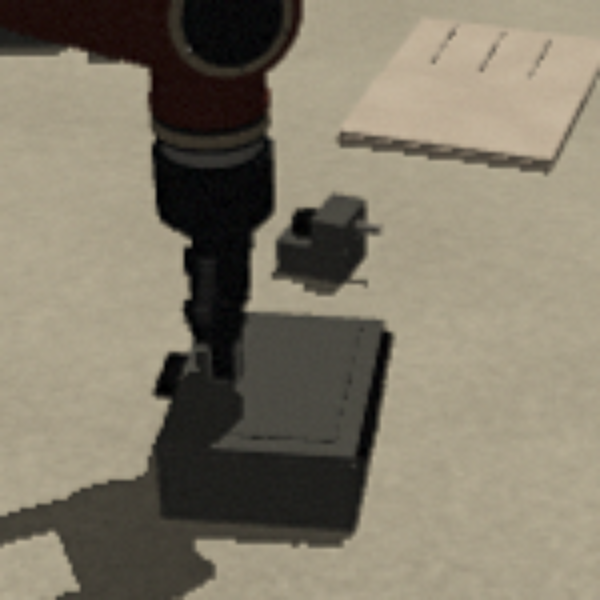

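The lid is flat on the rim, with hard contact of 7 N at a tip height of 60.4 mm, which is the lid's top. I'll retreat upward.

Call:
{"method": "move_arm", "body": {
  "increments": [
    [0,0,-1,0,0],
    [0,0,-4,0,0],
    [0,0,-9,0,0],
    [0,0,-14,0,0],
    [0,0,-14,0,0]
  ]
}}

```text
t: 21.22
tool_pos: [0.4276, 0.2196, 0.2225]
tool_rot: [-3.128, 0.241, -0.017]
contact_force: [0.4, -0.5, 0.3]
opening: -0.0003
```

Run:
```python
from h import *
from station import sensors,get_image
w=get_image('side');cv2.imwrite('pics/side15.png',w['image'][:,:,::-1])
w=get_image('scene');cv2.imwrite('pics/scene15.png',cv2.resize(w['image'][130:300,130:450,::-1],None,fx=2.5,fy=2.5))
o=sensors.get_obs();print(o['t'],o['tool_pos'],o['contact_force'])
```

```text
21.325 [0.42498955 0.21871573 0.2170168 ] [ 0.50119377 -0.57088374 -0.52858152]
```

View pics/side15.png

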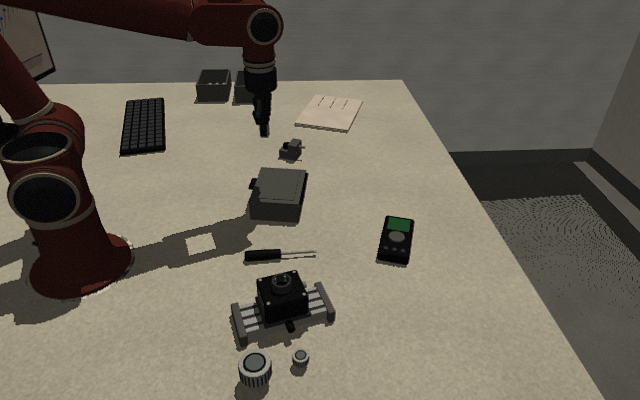

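View pics/scene15.png

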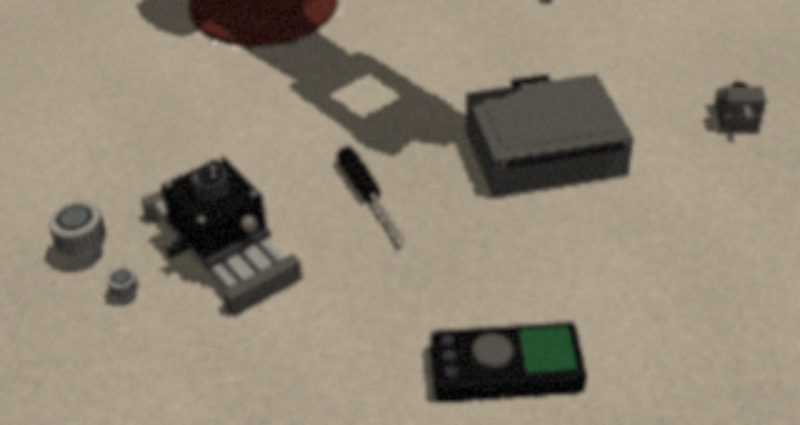

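The lid is shut and the head is seated. The meter, screwdriver and clamp are where they were, and the arm is clear of everything. I'll hand in.

```bash
python3 -c "
from station import order
print(order.finish_job())"
```

```text
the job is handed in; nothing more can be done
None
```

The lens cell is out of the port and standing upright on its narrow end in the case, with the lid shut. I handed the job in at about 21 s of the 64 s allowed.

- **Freeing the cell:** I gripped the cap and twisted about 50° to and fro, lifting about 0.5 mm for each 10° of turn. The readings taken after each stroke showed a pull of no more than about 7.5 N. In the pictures I checked, the head's corner screws had not moved.
- **Placing it:** I lowered the cell until it touched the floor at the height predicted from the grasp (TCP 0.0403 m, against 0.0402 m predicted). After I let go and backed away, both views showed it upright.
- **Shutting the lid:** I pushed the lid over from behind with closed fingers and pressed it down to firm contact at 60.4 mm, the height of its top when shut.

**Last checks:** the final side and scene views show the lid flat, the head seated and the port empty. The meter, screwdriver and clamp had not visibly moved, and the arm was clear of everything. I could not see the cell once the lid was shut, so its final pose rests on the view taken partway through closing, when it was still standing. None of my checks failed; the only spread was about 1 cm between camera estimates of the case's position, well within what the placing allowed.

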